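Raise the ring case's sash to the clip

TASK

A jewellery seller wants the display case with the tray of rings opened to its mark. Raise the sliding front sash of that case, from under the metal rail along its foot, until the underside of the rail is level with the brass pointer clip on the case's front post, and leave it standing there. Leave the clip where it is set, and leave the sash of the other case (with the bowls of stones) as it is.

Things in the scene. Friction and masses are not known exactly. Their poses are not given: they have to be found in the camera images.
- ring_rail (a point): Middle of the lower front edge of the aluminium rail (208 wide, 22 tall, 30 deep in front of its clear pane) at the foot of the sash of the wider case (240 wide, 160 deep, 360 tall, fixed; ring tray inside). It stands 26 mm in front of posts and 20 mm thick base; free space in front and below. x: level, into the case; y: left along the rail; z: up.
- mark (a point): Front outer corner of the brass pointer clip on the ring case's front post on the -y side (the robot's right): a level blade 43 x 36 mm, 5 thick, reaching 26 mm in front of and 40 mm beside the post; point at mid-thickness. Its height, 170 to 230 mm above the table, is where the rail's underside should come. Axes as ring_rail.
- ring_sash (a joint): Height of the ring case's sash in m above its lowest position, 0 to 0.215, growing upward; at 0 the rail's underside is 30 mm above the table. The sash (0.6 kg) is counterbalanced with 3 N friction: it stays where left; pushing it up takes 2 to 5 N plus 12 N per m/s.
- stone_rail (a point): The same point and axes on the other, narrower case (180 mm wide, three steel bowls of stones inside, rail 148 mm wide). Its sash slides in the same way and must stay as it is.

How it is judged (in metres and radians):
At the end, for the whole second after the job is handed in: The underside of the ring case's rail stands at rest within 12 mm of the height of the clip's pointer; the clip is within 6 mm and the other case's sash within 10 mm of where they were (z of ring_rail in the frame of mark between -0.012 and 0.012 m and velocity of joint ring_sash between -0.01 and 0.01 m/s and distance of mark from where it was at the start of the episode below 0.006 m and distance of stone_rail from where it was at the start of the episode below 0.01 m); the robot touches nothing.
It fails at once if the other case's sash is moved by more than 10 mm (distance of stone_rail from where it was at the start of the episode above 0.01 m).
It fails at once if the clip is moved by more than 6 mm (distance of mark from where it was at the start of the episode above 0.006 m).
It also fails if it takes over 32 s, if anything falls off the work surface, if the arm or the gripper's body presses on something with over 40 N, if the wrist force passes 120 N, or if a joint passes its speed limit or range.

ROBOT

A 6-joint arm with a two-finger parallel gripper is mounted at the origin on the work surface. World frame = base frame: x ahead of the robot, y to its left, z up, the work surface at z = 0. Lengths are in m, angles in degrees, forces in N, time in s.
With the tool pointing down it reaches from about 0.275 to 0.825 m from the base axis. Payload 5.2 kg.
Tool frame: the origin (TCP) lies midway between the tips of the shut fingers; the grasp point (between the pads) lies 19 mm behind it; z points along the fingers, y is the line along which they close (so a half turn about z gives the same grasp; the last joint's range is limited). The gripper opens to 93 mm and grips with 3 to 60 N. Pads are 15 mm wide; open, the fingers measure 128 mm over their backs; the gripper's body (75 mm by 188 mm) begins 65 mm behind the grasp point.
Start: joints at [53.354, 14.817, 87.949, -0, 77.235, -11.62], TCP at [0.233, 0.498, 0.219] pointing down, gripper open.
Joint ranges: [-179.93, 179.93], [-52.35, 119.4], [10.71, 147.94], [-69.91, 249.91], [12.55, 155.21], [-178.61, 178.61]. Speed limits (degrees/s): [147.25, 147.25, 180, 180, 180, 180].

INTERFACE

Orientations are given as a 3x3 rotation matrix whose columns are the frame's x, y, z axes.
In Python, from cell import r, ik, readout, eyes, close_job gives the robot as it stands. Calls block until the motion is done:
- r.reach(position, orientation): joint-space move of the TCP to a pose.
- r.movel(position, rot=None, velocity=0.15): straight line of the TCP; rot=None keeps the orientation; velocity is the mean speed in m/s.
- r.move_j(angles): joint-space move.
- r.open_jaws() and r.clamp(): open the fingers fully, or close them until they stop; the grip force is fixed at half the most.
- r.dwell(seconds).
- ik(position, orientation): joint angles nearest the present ones, or None.
- readout.observe(): the state.
- eyes.camera(name): name is "scene" or "side" or "wrist"; returns the picture (400x640x3 uint8, red, green, blue); there is no depth.
- eyes.get_calibration(name): a dict with "fov_y" (degrees; the focal length in pixels is half the picture's height over the tangent of half this angle, whatever the lens; pixels are square), "cx", "cy" (the principal point, pixels), "xyz" and "attitude" of the camera in the world; the wrist camera has in their place "tool_from_camera" (4x4, takes a point from camera to tool coordinates, whose origin is the TCP and whose axes are the flange's). Camera axes: x right, y down, z forward; pixel columns grow to the right and rows downward; lengths in m; the calibration is good to about 2 mm. A picture is of the moment at which its call begins: read the wrist's pose just before it. get_calibration takes no time and is no camera call.
A pose or a line that the arm cannot do raises r.MotionError and nothing moves.
- close_job(): hands the job in; it is judged then, once.
Trained networks look in the newest picture that a camera, given by its name, has taken for a name from the list of things; names that differ only in an ending like _2 or _b are one class to them, and where a whole thing is asked for, a point or a joint stands for the part that bears it (a point fixed in the world has none). Each returns a list of dicts, best first, with "score" (0 to 1); they miss things now and then, are a little off and sometimes report something else, mostly with a low value. They report only what shows in the picture. A call takes as long as a camera call.
- eyes.silhouettes(label, camera): "pixels" (400x640 bool, what is visible of it).
- eyes.tip_of(label, camera): "xyz" ([x, y, z] in m, in world coordinates, good to about 4 mm: a listed point, or the origin of a listed thing).
The state is a dict: "time_s": time; "joint_positions": joint angles; "qvel": joint speeds; "tau": joint torques, N m; "tool_pos": TCP position; "eef_rot": TCP orientation; "force": force on the tool from outside, world axes, zero at the start; "ft_torque": the same for the moment, N m; "grip_width": finger opening in m; "finger_force": force on a finger pad.
Only numpy, scipy, OpenCV 4.12 (cv2) and the standard library are available. Lean on these libraries where they do the work, as an engineer would, in place of code of your own. Each camera call takes 0.05 s, during which the arm holds its last target. There are 200 camera calls.

## Working session

There is one attempt and no reset: what is moved stays moved. The work goes in short steps, each a Python script; the robot and the scene stay as the last script left them, time stands still between calls to the robot, and variables do not carry over. Pictures are saved under pics/ and viewed, at most 10 in all, crops included, and the job is handed in when it is done.

```bash
mkdir -p pics; python3 - <<'E'
from cell import r, ik, readout, eyes
import cv2
for c in ("scene","side"):
    im=eyes.camera(c); cv2.imwrite(f"pics/{c}0.png",im[:,:,::-1])
    k=eyes.get_calibration(c); print(c,k)
    for n in ("ring_rail","mark","stone_rail"):
        print(n,[(round(d['score'],2),[round(float(v),3) for v in d['xyz']]) for d in eyes.tip_of(n,c)])
s=readout.observe();print(s['time_s'],s['tool_pos'],s['eef_rot'])
E
```

```text
scene {'fov_y': 48.204697729649425, 'cx': 317.37026667849574, 'cy': 195.49725070375695, 'xyz': array([ 0.46451684, -0.38219364,  1.12842169]), 'attitude': array([[ 0.95593985, -0.28246666,  0.07994741],
       [-0.29350102, -0.9140365 ,  0.27999006],
       [-0.006013  , -0.2911183 , -0.95666816]])}
ring_rail [(0.67, [0.531, -0.184, 0.089])]
mark [(0.72, [0.55, -0.348, 0.181]), (0.32, [0.527, -0.186, 0.088])]
stone_rail [(0.86, [0.545, 0.164, 0.15])]
side {'fov_y': 48.25408066062634, 'cx': 319.7400691669868, 'cy': 194.07834788518065, 'xyz': array([ 0.65649646, -0.34330871,  0.96411686]), 'attitude': array([[ 0.91879335,  0.37348233, -0.1277878 ],
       [ 0.39470007, -0.86469262,  0.31067432],
       [ 0.00553421, -0.33588336, -0.94188733]])}
ring_rail []
mark [(0.76, [0.547, -0.347, 0.182])]
stone_rail [(0.66, [0.539, 0.163, 0.151])]
0.4 [0.23261161 0.49829617 0.21853484] [[-9.06092702e-01  4.23079174e-01 -1.67380128e-04]
 [ 4.23079204e-01  9.06092674e-01 -2.31628061e-04]
 [ 5.36648993e-05 -2.80691547e-04 -9.99999959e-01]]
```

View pics/scene0.png

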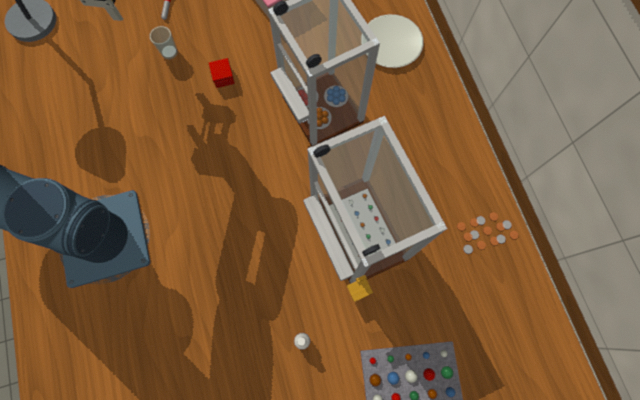

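View pics/side0.png

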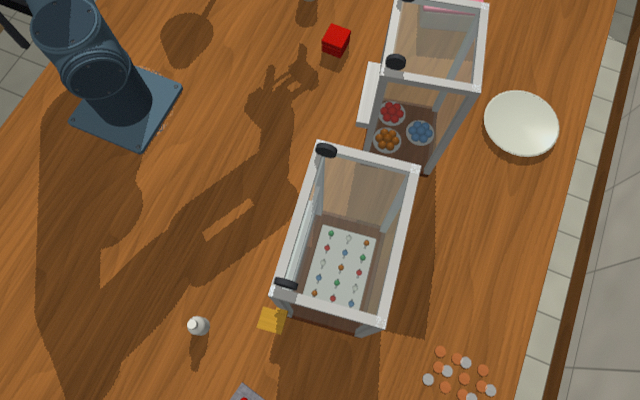

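The scene view shows the ring case with its rail running from about (305,200) to (352,278) and the brass clip at (360,290). The side view shows the case's top corners at (318,142), (420,163), (385,325) and (272,297). I'll check the yaw from those corners and check IK for a horizontal tool.

```bash
cat > h.py <<'E'
import numpy as np
from scipy.spatial.transform import Rotation as R
from cell import r, ik, readout, eyes, close_job
def back(c,uv,z):
    k=eyes.get_calibration(c); f=200/np.tan(np.radians(k['fov_y']/2))
    d=k['attitude']@np.array([(uv[0]-k['cx'])/f,(uv[1]-k['cy'])/f,1]); p=k['xyz']
    return p+d*(z-p[2])/d[2]
def tool(yaw,pitch,roll=0):
    "tool z along case x, pitched up by pitch; tool y horizontal; roll 0 or 180"
    z=R.from_euler('ZY',[yaw,-pitch],degrees=True).apply([1,0,0])
    y=R.from_euler('Z',yaw,degrees=True).apply([0,1,0])
    return np.column_stack([np.cross(y,z),y,z])@R.from_euler('z',roll,degrees=True).as_matrix()
E
python3 - <<'E'
from h import *
np.set_printoptions(precision=3,suppress=True)
for c,P in (("side",[(318,142),(420,163),(385,325),(272,297)]),("scene",[(308,150),(385,119),(445,228),(362,278)])):
    Q=np.array([back(c,p,.36) for p in P]); print(c,Q[:,:2].tolist())
    for a,b in ((3,0),(2,1)): d=Q[b]-Q[a]; print('len',np.hypot(*d[:2]),'yaw',np.degrees(np.arctan2(-d[0],d[1])))
ax=np.array([np.cos(np.radians(6.5)),np.sin(np.radians(6.5)),0])
for roll in (0,180):
  for p in (20,10,0,-10,-20,-30):
    out=[]
    for dx in (-.1,.018):
      for z in (.05,.16):
        q=ik(np.array([.529,-.185,0])+dx*ax+[0,0,z],tool(6.5,p,roll)); out.append(None if q is None else np.round(q).tolist())
    print(roll,p,out)
E
```

```text
side [[0.5394348240640046, -0.06894592217725698], [0.6910808935983032, -0.04069583861643056], [0.7239026378638078, -0.2765731227426211], [0.5736089793181568, -0.30233343775503435]]
len 0.23587625000177992 yaw 8.330429536673849
len 0.23814986891320725 yaw 7.9217014494310485
scene [[0.5380150656868121, -0.06786290864699873], [0.6955212961494752, -0.05037118644641292], [0.7252109248124622, -0.28041362580178797], [0.5581955961572524, -0.31986255930363705]]
len 0.25280640367905266 yaw 4.578565759592166
len 0.23195042132903632 yaw 7.3540289172126485
0 20 [[-96.0, 90.0, 128.0, 68.0, 98.0, 53.0], [-96.0, 76.0, 139.0, 69.0, 99.0, 55.0], [-69.0, 84.0, 123.0, 93.0, 114.0, 60.0], [-69.0, 70.0, 133.0, 95.0, 114.0, 65.0]]
0 10 [[-100.0, 83.0, 135.0, 71.0, 88.0, 54.0], [-100.0, 67.0, 144.0, 71.0, 90.0, 60.0], [-72.0, 78.0, 130.0, 95.0, 104.0, 62.0], [-72.0, 61.0, 138.0, 97.0, 103.0, 70.0]]
0 0 [[-101.0, 75.0, 141.0, 75.0, 80.0, 56.0], [-101.0, 54.0, 147.0, 73.0, 83.0, 69.0], [-73.0, 69.0, 135.0, 99.0, 94.0, 66.0], [-73.0, 50.0, 141.0, 100.0, 92.0, 79.0]]
0 -10 [[-100.0, 64.0, 145.0, 80.0, 73.0, 61.
[... 759 characters left out ...]
, 138.0, 97.0, 103.0, -110.0]]
180 0 [[-101.0, 75.0, 141.0, 75.0, 80.0, -124.0], [-101.0, 54.0, 147.0, 73.0, 83.0, -111.0], [-73.0, 69.0, 135.0, 99.0, 94.0, -114.0], [-73.0, 50.0, 141.0, 100.0, 92.0, -101.0]]
180 -10 [[-100.0, 64.0, 145.0, 80.0, 73.0, -119.0], None, [-72.0, 58.0, 139.0, 104.0, 84.0, -107.0], [-72.0, 37.0, 142.0, 101.0, 80.0, -88.0]]
180 -20 [[-96.0, 50.0, 147.0, 84.0, 67.0, -109.0], [-96.0, 23.0, 147.0, 74.0, 73.0, -79.0], [-69.0, 46.0, 140.0, 107.0, 72.0, -96.0], [-69.0, 24.0, 139.0, 98.0, 67.0, -72.0]]
180 -30 [[-89.0, 36.0, 147.0, 86.0, 60.0, -93.0], [-89.0, 10.0, 143.0, 70.0, 66.0, -60.0], [-64.0, 34.0, 138.0, 105.0, 58.0, -81.0], [-64.0, 14.0, 135.0, 90.0, 55.0, -54.0]]
```

```bash
python3 - <<'E'
from h import *
Z=R.from_euler('z',7.5,degrees=True).as_matrix()
for p in (-20,-30,-40,-50):
  for yaw in (7.5,-4,-20):
    for s in (-.06,0,.05):
      out=[]
      for dx,z in ((-.08,.06),(.018,.06),(.018,.16)):
        q=ik(np.array([.530,-.186,0])+Z@[dx,s,0]+[0,0,z],tool(yaw,p,180)); out.append(None if q is None else np.round(q).astype(int).tolist())
      print(p,yaw,s,out)
E
```

```text
-20 7.5 -0.06 [[-89, 43, 137, 84, 70, -90], [-71, 43, 132, 99, 69, -84], [-71, 26, 132, 92, 67, -66]]
-20 7.5 0 [[-90, 46, 145, 87, 69, -103], [-69, 44, 139, 104, 71, -93], [-69, 24, 139, 97, 67, -72]]
-20 7.5 0.05 [None, [-66, 46, 145, 110, 73, -101], [-66, 23, 144, 101, 67, -77]]
-20 -4 -0.06 [[-89, 47, 146, 100, 72, -104], [-67, 44, 140, 118, 72, -93], [-67, 24, 139, 110, 63, -73]]
-20 -4 0 [None, [-63, 47, 146, 124, 77, -102], [-63, 23, 146, 116, 64, -79]]
-20 -4 0.05 [None, None, None]
-20 -20 -0.06 [None, [-53, 47, 146, 148, 80, -97], [-53, 23, 145, 143, 60, -82]]
-20 -20 0 [None, None, None]
-20 -20 0.05 [None, None, None]
-30 7.5 -0.06 [[-84, 32, 136, 82, 61, -77], [-67, 33, 130, 95, 57, -71], [-67, 18, 128, 84, 57, -50]]
-30 7.5 0 [[-84, 33, 144, 87, 60, -86], [-64, 32, 137, 102, 57, -78], [-64, 15, 134, 88, 55, -53]]
-30 7.5 0.05 [None, [-61, 32, 143, 109, 58, -84], [-61, 12, 139, 93, 54, -56]]
-30 -4 -0.06 [[-83, 33, 144, 100, 59, -87], [-63, 32, 137, 115, 55, -79], [-63, 15, 134, 100, 49, -54]]
-30 -4 0 [None, [-58, 32, 143, 124, 58, -86], [-58, 11, 140, 106, 47, -58]]
-3
[... 1261 characters left out ...]
 35, -33], [-51, 7, 121, 54, 43, -7]]
-50 7.5 0.05 [[-64, 11, 141, 74, 39, -46], [-47, 17, 131, 80, 32, -35], [-47, 4, 125, 55, 39, -5]]
-50 -4 -0.06 [[-67, 15, 134, 76, 36, -39], [-52, 20, 125, 80, 29, -28], [-52, 8, 120, 55, 36, 1]]
-50 -4 0 [[-63, 12, 140, 83, 34, -43], [-46, 17, 130, 88, 26, -33], [-46, 5, 124, 55, 32, 4]]
-50 -4 0.05 [[-59, 9, 145, 89, 32, -46], [-41, 15, 134, 97, 23, -37], [-41, 2, 127, 55, 28, 9]]
-50 -20 -0.06 [[-59, 13, 138, 100, 24, -42], [-43, 18, 128, 105, 15, -33], [-43, 6, 122, 47, 20, 26]]
-50 -20 0 [[-52, 10, 143, 112, 22, -49], [-36, 16, 132, 123, 13, -47], [-36, 3, 126, 41, 16, 37]]
-50 -20 0.05 [[-45, 8, 146, 125, 19, -57], None, [-29, 1, 128, 28, 13, 55]]
```

```bash
cat >> h.py <<'E'
Z=R.from_euler('z',7.5,degrees=True).as_matrix()
RAIL=np.array([.530,-.186,0]); ROT=tool(7.5,-35,180)
def pose(dx,z,s=0): return RAIL+Z@[dx,s,0]+[0,0,z]
E
python3 - <<'E'
from h import *
import cv2
np.set_printoptions(precision=3,suppress=True)
print('bottle',back("scene",(302,342),.03))
s=readout.observe(); az=np.arctan2(s['tool_pos'][1],s['tool_pos'][0])
q1=np.array(ik([.34*np.cos(az),.34*np.sin(az),.36],s['eef_rot']))
qa=np.array(ik(pose(-.08,.06),ROT)); print(q1,qa)
r.clamp(); r.move_j(q1.tolist())
q2=q1.copy(); q2[0]=qa[0]; r.move_j(q2.tolist())
q3=q2.copy(); q3[3:]=qa[3:]; r.move_j(q3.tolist())
s=readout.observe(); print(s['time_s'],s['tool_pos'],s['force'],s['grip_width'])
cv2.imwrite("pics/scene1.png",eyes.camera("scene")[:,:,::-1])
E
```

```text
bottle [ 0.417 -0.392  0.03 ]
[ 45.96  -11.682  96.058  -0.002  95.64  -19.011] [-80.288  26.466 142.838  84.738  55.286 -76.961]
6.9083 [ 0.495 -0.455  0.719] [0.295 0.324 0.339] 0.0006529007338569901
```

View pics/scene1.png

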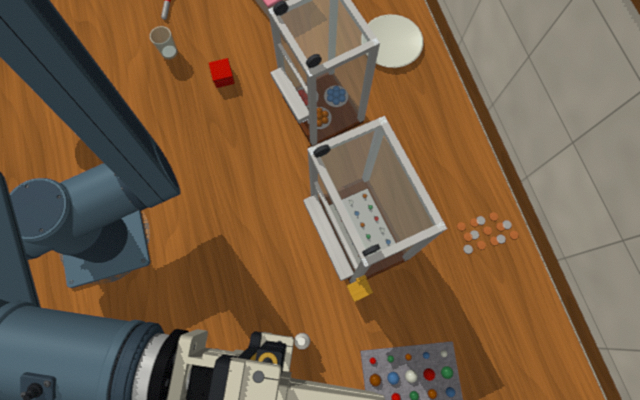

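The arm stands high on the right, clear of the cases. The clip is at (360,290) and the bottle at (302,342). I'll lower it in stages.

```bash
python3 - <<'E'
from h import *
np.set_printoptions(precision=3,suppress=True)
qa=np.array([-80.288,26.466,142.838,84.738,55.286,-76.961])
q=np.array(readout.observe()['joint_positions'])
for f in (.4,.7):
    r.move_j((q+f*(qa-q)).tolist()); s=readout.observe(); print(s['time_s'],s['tool_pos'],s['eef_rot'][:,2],s['force'])
E
```

```text
8.2333 [ 0.498 -0.473  0.378] [ 0.886 -0.321 -0.335] [-0.467  0.492  0.494]
9.1333 [ 0.48  -0.368  0.175] [ 0.854 -0.135 -0.503] [0.626 0.672 1.068]
```

```bash
python3 - <<'E'
from h import *
import cv2
np.set_printoptions(precision=3,suppress=True)
r.move_j([-80.288,26.466,142.838,84.738,55.286,-76.961])
r.movel(pose(-.06,.045),ROT,velocity=.1)
s=readout.observe(); print(s['time_s'],s['tool_pos'],s['force'])
k=eyes.get_calibration("wrist")
for c in ("wrist","scene"):
    cv2.imwrite(f"pics/{c}2.png",eyes.camera(c)[:,:,::-1])
    for n in ("ring_rail","mark"): print(c,n,[(round(d['score'],2),d['xyz']) for d in eyes.tip_of(n,c)])
E
```

```text
10.3583 [ 0.471 -0.194  0.045] [-0.813 -0.165 -0.164]
wrist ring_rail [(0.95, [0.5239, -0.1845, 0.0935])]
wrist mark []
scene ring_rail [(0.63, [0.5261, -0.1897, 0.0883])]
scene mark [(0.65, [0.5483, -0.3481, 0.1796])]
```

View pics/wrist2.png

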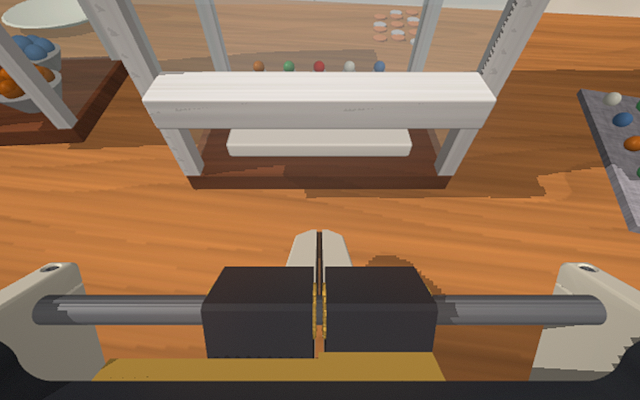

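View pics/scene2.png

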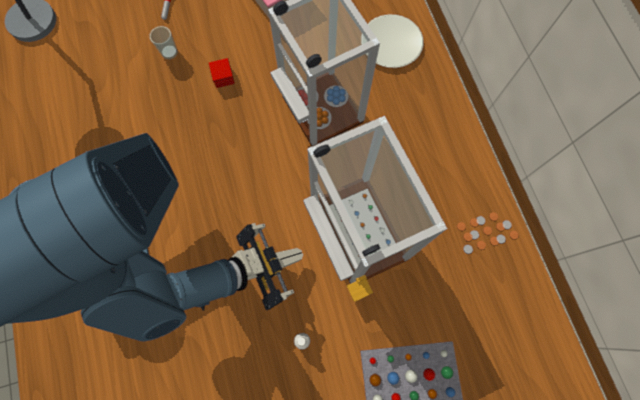

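The wrist view shows the ring rail square and centred ahead, with its bottom edge at about row 125 from column 143 to 495, and the shut fingers pointing below it. The scene view agrees. Next I'll go under the rail and lift until contact.

```bash
python3 - <<'E'
from h import *
np.set_printoptions(precision=3,suppress=True)
r.movel(pose(.016,.045),velocity=.08)
f0=np.array(readout.observe()['force']); z=.045; print(readout.observe()['time_s'],f0)
while z<.1:
    z+=.004; r.movel(pose(.016,z),velocity=.05)
    f=np.array(readout.observe()['force'])-f0; print(round(z,3),f)
    if f[2]<-1.5: break
s=readout.observe(); print(s['time_s'],s['tool_pos'])
for c in ("wrist","scene"):
    eyes.camera(c); print(c,[(round(d['score'],2),d['xyz']) for d in eyes.tip_of("ring_rail",c)])
E
```

```text
11.7583 [0.766 1.155 0.44 ]
0.049 [ 0.093 -1.915 -0.472]
0.053 [-0.781 -1.016 -0.896]
0.057 [-0.817 -1.405 -1.047]
0.061 [-1.544 -1.306 -1.236]
0.065 [-0.215 -0.656 -0.256]
0.069 [-2.92  -1.024 -0.797]
0.073 [-4.779 -1.702 -1.796]
13.5083 [ 0.546 -0.184  0.073]
wrist [(0.6, [0.5299, -0.1851, 0.1002])]
scene [(0.63, [0.5282, -0.1892, 0.0955])]
```

```bash
python3 - <<'E'
from h import *
import cv2
np.set_printoptions(precision=3,suppress=True)
r.movel(pose(.016,.093),velocity=.04); print(readout.observe()['force'])
r.movel(pose(.016,.143),velocity=.05); s=readout.observe(); print(s['time_s'],s['tool_pos'],s['force'])
for c in ("wrist","scene","side"):
    im=eyes.camera(c); cv2.imwrite(f"pics/{c}3.png",im[:,:,::-1])
    for n in ("ring_rail","mark"): print(c,n,[(round(d['score'],2),d['xyz']) for d in eyes.tip_of(n,c)])
E
```

```text
[-2.595  0.601 -0.741]
15.5083 [ 0.546 -0.184  0.143] [-0.512  0.839  0.455]
wrist ring_rail [(0.81, [0.5265, -0.1855, 0.1717])]
wrist mark []
scene ring_rail [(0.61, [0.5262, -0.186, 0.1668])]
scene mark [(0.88, [0.5496, -0.3448, 0.1807])]
side ring_rail [(0.59, [0.525, -0.1843, 0.1691])]
side mark [(0.76, [0.5446, -0.3493, 0.1813])]
```

View pics/wrist3.png

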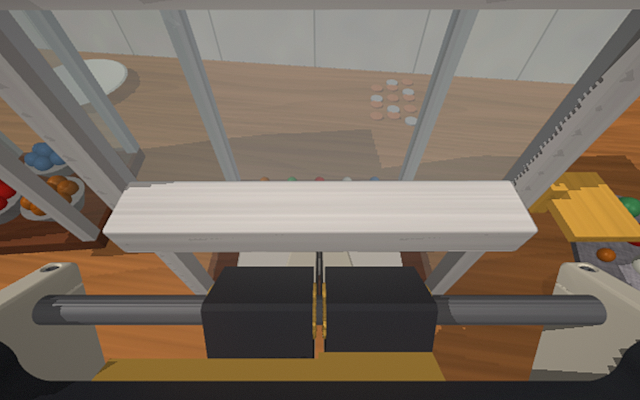

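The wrist view shows the rail resting on the fingers, its lower front edge at about row 250. The clip's front edge is at about row 238 from column 560 to 640. The rail estimate is about 0.169 and the mark 0.181, so I'll raise it 12 mm and check again.

```bash
python3 - <<'E'
from h import *
import cv2
np.set_printoptions(precision=3,suppress=True)
r.movel(pose(.016,.155),velocity=.03); r.dwell(.3)
s=readout.observe(); print(s['time_s'],s['tool_pos'],s['force'])
for c in ("wrist","scene","side"):
    im=eyes.camera(c)
    if c=="wrist": cv2.imwrite("pics/wrist4.png",cv2.resize(im[150:300,440:640,::-1],None,fx=4,fy=4,interpolation=cv2.INTER_NEAREST))
    for n in ("ring_rail","mark"): print(c,n,[(round(d['score'],2),d['xyz']) for d in eyes.tip_of(n,c)])
E
```

```text
16.8083 [ 0.546 -0.184  0.155] [-2.433  0.821 -1.136]
wrist ring_rail [(0.75, [0.5273, -0.1837, 0.1794])]
wrist mark [(0.93, [0.5498, -0.349, 0.1804])]
scene ring_rail [(0.88, [0.5283, -0.1844, 0.1776])]
scene mark [(0.88, [0.5488, -0.3485, 0.1808])]
side ring_rail [(0.57, [0.5273, -0.1852, 0.1807])]
side mark [(0.74, [0.5435, -0.3489, 0.1797])]
```

View pics/wrist4.png

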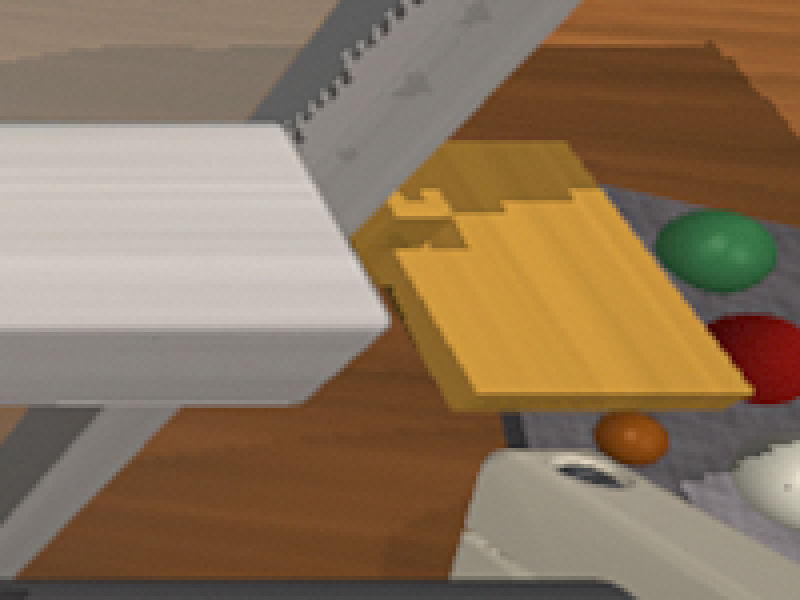

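The crop shows the rail's lower front edge at row 404 and the middle of the clip's front edge at row 402, so they are level. I'll withdraw down and back.

```bash
python3 - <<'E'
from h import *
np.set_printoptions(precision=3,suppress=True)
r.movel(pose(.016,.125),velocity=.06)
r.movel(pose(-.06,.115),velocity=.1); r.dwell(.3)
s=readout.observe(); print(s['time_s'],s['tool_pos'],s['force'])
z=[]
for c in ("wrist","scene","side"):
    eyes.camera(c)
    for n in ("ring_rail","mark","stone_rail"): print(c,n,[(round(d['score'],2),d['xyz']) for d in eyes.tip_of(n,c)][:1])
E
```

```text
19.125 [ 0.471 -0.194  0.115] [ 0.305 -0.086  0.085]
wrist ring_rail [(0.73, [0.5279, -0.1863, 0.1813])]
wrist mark [(0.72, [0.5545, -0.3464, 0.1802])]
wrist stone_rail []
scene ring_rail [(0.96, [0.5259, -0.1848, 0.1779])]
scene mark [(0.76, [0.5502, -0.3484, 0.1805])]
scene stone_rail [(0.86, [0.5464, 0.161, 0.1512])]
side ring_rail [(0.5, [0.5251, -0.1881, 0.1788])]
side mark [(0.88, [0.5445, -0.3486, 0.1843])]
side stone_rail [(0.98, [0.5402, 0.1643, 0.1477])]
```

```bash
python3 -c "
from h import *
print(close_job())"
```

```text
the job is handed in; nothing more can be done
None
```

I raised the ring case's sash until the rail's underside was level with the brass clip, measured within about 3 mm, backed the arm clear and handed the job in; the clip and the other sash measured unmoved, and no verdict came back.

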